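# Load the last reagent bottle into the covered crate

## Robot

A 6-joint arm with a two-finger parallel gripper is mounted at the origin on the work surface. World frame = base frame: x ahead of the robot, y to its left, z up, the work surface at z = 0. Lengths are in m, angles in rad, forces in N, time in s.
With the tool pointing down it reaches from about 0.35 to 0.8 m from the base axis. Payload 7.3 kg.
Tool frame: the origin (TCP) lies midway between the tips of the shut fingers; the grasp point (between the pads) lies 19 mm behind it; z points along the fingers, x is the direction in which the jaws open and shut, and the axes are right-handed (so a half turn about z gives the same grasp; the last joint's range is limited). The gripper opens to 85 mm and grips with 20 to 120 N. Pads are 22 mm wide; open, the fingers measure 114 mm over their backs; the gripper's body (76 mm by 85 mm) begins 54 mm behind the grasp point. The pads swing forward as they close: fully open they stand 13 mm farther back than shut.
Start: joints at [-1.271, 0.342, 1.524, -0, 1.275, -0.146], TCP at [0.226, -0.474, 0.231] pointing down, gripper open.
Joint ranges: [-2.53, 2.53], [-0.77, 2.02], [0.04, 2.7], [-1, 4.14], [0.28, 2.66], [-3.11, 3.11]. Speed limits (rad/s): [2.57, 2.57, 3.14, 3.14, 3.14, 3.14].

## Interface

Orientations are given as a unit quaternion [w, x, y, z].
In Python, from plant import sensors, vision, r, finder gives the robot as it stands.
- The arm moves only by the tool send_rows, never from a script. Its argument "plan" is a list of rows, each a list of 7 numbers: the closure, from 0 (fully open) to 1 (shut), then the shift along the tool's x, y, z in m, then the turn, a rotation vector about the tool's x, y, z in rad. In form: [[gripper, dx, dy, dz, rx, ry, rz], ...]. A call has 1 to 5 rows; each row is the pose to reach, as a shift and turn from the pose measured when the call began, along the tool's axes at that moment; what a row does not reach only later rows make up. A row lasts 1/8 s, in which the tool goes at most 62.5 mm and 10.7 degrees, less where a joint would pass 70% of its speed; a pose out of reach is approached as far as the arm can. A call with a gripper value outside its range is refused whole. The fingers move at their own pace and stop on an object; "force" is the grip in N (left out, the last holds). Time passes only in rows, so rows that repeat a pose let the fingers close. It gives the time, the measured TCP pose, the force and the opening at its end, in the units of the state.
- sensors.get_state(): the state, without advancing time (a new reading comes with each control period).
- vision.grab_frame(name): name is "scene" or "top"; returns a dict with "color" (420x560x3 uint8, red, green, blue), "intrinsics" (3x3 intrinsics, pixels), "distortion" ([k1, k2, p1, p2, k3] as OpenCV has them; the pictures are not rectified), "R" (3x3) and "t" (3): a world point X has camera coordinates R X + t. Camera axes: x right, y down, z forward; pixel columns grow to the right and rows downward; lengths in m; the calibration is good to about 2 mm. A picture is of the moment at which its call begins. There is no depth.
- r.job_done(): hands the job in, once; it reports no verdict.
Trained networks look in the newest picture that a camera, given by its name, has taken for a name from the list of things; names that differ only in an ending like _2 or _b are one class to them, and where a whole thing is asked for, a point or a joint stands for the part that bears it (a point fixed in the world has none). Each returns a list of dicts, best first, with "p" (0 to 1); they miss things now and then, are a little off and sometimes report something else, mostly with a low value. They report only what shows in the picture. A call takes as long as a camera call.
- finder.boxes_of(name, camera): "position" ([row, column] in pixels, amid what is visible of it).
- finder.regions_of(name, camera): "region" (420x560 bool, what is visible of it) and "position" ([row, column] in pixels, amid what is visible of it).
The state is a dict: "t": time; "joint_positions": joint angles; "qd": joint speeds; "effort": joint torques, N m; "position": TCP position; "eef_rot": TCP orientation; "contact_force": force on the tool from outside, world axes, zero at the start; "moment": the same for the moment, N m; "grip_width": opening from 0.0 (shut) to 1.0 (fully open).
Only numpy, scipy, OpenCV 4.12 (cv2) and the standard library are available. Lean on these libraries where they do the work, as an engineer would, in place of code of your own. Each camera call takes 0.05 s, during which the arm holds its last target.

## Task

The covered bottle crate on the lab bench has three cells and one of them is still empty. Take the loose bottle that is the same shape and size as the two already in the crate and lower it, upright, into the empty cell until it stands on the bottom; do not drop it in, and leave the two bottles in the crate standing in their cells.

Things in the scene. Friction and masses are not known exactly. Their poses are not given: they have to be found in the camera images.
- crate: Low grey plastic crate, fixed white cover; 110 (x) by 288 (y) by 55 mm high, fixed to the bench. Origin: centre of its underside, at bench level; z up. Three cells in a row along its y, at y = -90, 0, +90 mm (x = 0); the cover has a 74 mm square mouth over each. Cell floor 6 mm up: a seated bottle's centre is 73.5 mm up. Two cells are taken; which one is empty varies.
- bottle_center (a point): Loose bottle on the bench, among vessels of other sizes (axes 85 mm or more away, up to 72 mm across, 140 mm tall). Amber glass, 50 mm across and straight to 86 mm up, then a shoulder; straight green screw cap 40 mm across from 99 to 135 mm up, its top. About 0.25 kg. The point is its centre on its axis, 67.5 mm above its underside; z up along the axis.
- filled_a_center (a point): First bottle in the crate: identical to the loose bottle (amber glass body 50 mm across, green screw cap 40 mm across, 135 mm tall), already standing in one of the crate's cells; the point is its centre, 67.5 mm above its underside, z along its axis.
- filled_b_center (a point): Second bottle in the crate: identical to the loose bottle (amber glass body 50 mm across, green screw cap 40 mm across, 135 mm tall), already standing in one of the crate's cells; the point is its centre, 67.5 mm above its underside, z along its axis.

How it is judged:
At the end, for the whole second after the job is handed in: All three bottles stand in the crate's cells: centre within 25 mm of the row's centre line, within 115 mm of the crate's middle along it, and 63 to 83 mm above the crate's underside; upright within 0.17 rad; the loaded bottle slower than 0.02 m/s (x of bottle_center in the frame of crate between -0.025 and 0.025 m and y of bottle_center in the frame of crate between -0.115 and 0.115 m and z of bottle_center in the frame of crate between 0.063 and 0.083 m and angle between each of bottle_center, filled_a_center, filled_b_center's own z axis and vertical below 0.17 rad and x of filled_a_center in the frame of crate between -0.025 and 0.025 m and y of filled_a_center in the frame of crate between -0.115 and 0.115 m and z of filled_a_center in the frame of crate between 0.063 and 0.083 m and x of filled_b_center in the frame of crate between -0.025 and 0.025 m and y of filled_b_center in the frame of crate between -0.115 and 0.115 m and z of filled_b_center in the frame of crate between 0.063 and 0.083 m and linear speed of bottle below 0.02 m/s); the robot touches nothing.
It fails at once if the bottle is dropped into the crate (faster than 0.8 m/s there) (x of bottle_center in the frame of crate between -0.045 and 0.045 m and y of bottle_center in the frame of crate between -0.13 and 0.13 m and z of bottle_center in the frame of crate below 0.14 m and linear speed of bottle above 0.8 m/s).
It fails at once if a bottle already in the crate is lifted or knocked out of its cell (its centre moved more than 45 mm) (distance of any of filled_a_center, filled_b_center from where it was at the start of the episode above 0.045 m).
It also fails if it takes over 40 s, if anything falls off the work surface, if the arm or the gripper's body presses on something with over 40 N, if the wrist force passes 120 N, or if a joint passes its speed limit or range.

## Working session

There is one attempt and no reset: what is moved stays moved. The work goes in short steps, Python scripts to look and compute and a tool call to move; the robot and the scene stay as the last step left them, time stands still between calls to the robot, and variables do not carry over. Pictures are saved under pics/ and viewed, and the job is handed in when it is done.

Besides the shell and the picture viewer there is one more tool, called as name([rows], argument=value, ...), one row to a line, values as JSON. send_rows: Moves the arm, as the interface text tells. Its arguments: {"type":"object","properties":{"plan":{"type":"array","items":{"type":"array","items":{"type":"number"}}},"force":{"type":"number"}},"required":["plan"]}

```bash
mkdir -p pics; cat > h.py <<'E'
import numpy as np,cv2
from plant import sensors,vision,r,finder
def ray(f,rc):
    K=np.array(f["intrinsics"],float);D=np.array(f["distortion"],float)
    u=cv2.undistortPoints(np.array([[[rc[1],rc[0]]]],float),K,D)[0,0]
    R=np.array(f["R"]);t=np.array(f["t"])
    return -R.T@t, R.T@np.array([u[0],u[1],1])
def onz(f,rc,z):
    o,d=ray(f,rc); return o+d*(z-o[2])/d[2]
def proj(f,P):
    R=np.array(f["R"]);rv,_=cv2.Rodrigues(R)
    p,_=cv2.projectPoints(np.array(P,float).reshape(-1,1,3),rv,np.array(f["t"],float),np.array(f["intrinsics"],float),np.array(f["distortion"],float))
    return p[:,0]
def save(f,n): cv2.imwrite("pics/"+n,cv2.cvtColor(f["color"],cv2.COLOR_RGB2BGR))
E
python3 - <<'E'
from h import *
s=sensors.get_state();print(s)
for c in("scene","top"):
    f=vision.grab_frame(c);save(f,c+"0.png")
    print(c,-np.array(f["R"]).T@f["t"])
    for n in("crate","bottle_center","filled_a_center"):
        for d in finder.boxes_of(n,c):
            print(n,np.round(d["position"],1),round(d["p"],2),np.round(onz(f,d["position"],.0675),3))
E
```

```text
{'t': 0.0, 'joint_positions': array([-1.27099149e+00,  3.42728765e-01,  1.52502294e+00, -1.89219174e-05,
        1.27541041e+00, -1.46002004e-01]), 'qd': array([ 0.00236827,  0.00055188, -0.00267843,  0.00029723,  0.00019711,
        0.00121385]), 'effort': array([-6.58862200e-05, -4.33673573e+01, -2.46013534e+01, -2.73753176e-04,
        8.07261968e-03,  2.79127710e-05]), 'position': array([ 0.2262649 , -0.4732877 ,  0.23062076]), 'eef_rot': array([-5.03746525e-04,  8.45928514e-01, -5.33295728e-01, -6.01765129e-04]), 'contact_force': array([ 0.96695682, -0.52541816,  0.22757305]), 'moment': array([ 0.00017704, -0.03639371, -0.00783981]), 'grip_width': 0.9986554245494261}
scene [ 0.81729649 -0.44897228  0.9174596 ]
crate [187.1 345. ] 0.85 [0.606 0.156 0.068]
bottle_center [304.6 169.3] 0.85 [ 0.448 -0.292  0.068]
filled_a_center [160.6 344.3] 0.76 [0.566 0.227 0.068]
top [0.46761944 0.02672938 0.81184911]
crate [215.  184.1] 0.6 [0.552 0.208 0.068]
bottle_center [262.  444.6] 0.74 [ 0.447 -0.287  0.068]
filled_a_center [204.8 185.1] 0.65 [0.572 0.206 0.068]
```

View pics/scene0.png

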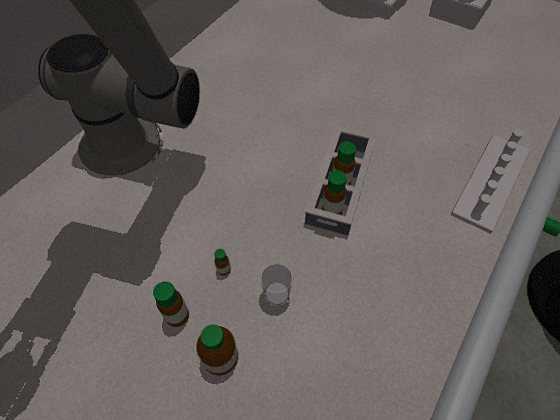

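View pics/top0.png

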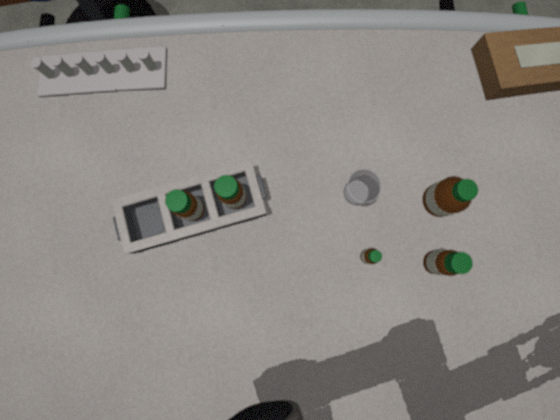

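The top view shows the crate at about (190,208), with its empty cell at the left end (150,220). The amber bottle at (262,445) is the medium one; the one at (197,450) is bigger and the one at (256,371) is tiny. Next I'll refine these positions.

```bash
python3 - <<'E'
from h import *
for c in("scene","top"):
    f=vision.grab_frame(c)
    hsv=cv2.cvtColor(f["color"],cv2.COLOR_RGB2HSV)
    m=((hsv[...,0]>50)&(hsv[...,0]<85)&(hsv[...,1]>120)&(hsv[...,2]>50)).astype(np.uint8)
    n,l,st,ce=cv2.connectedComponentsWithStats(m)
    for i in range(1,n):
        if st[i,4]>40:
            rc=ce[i][::-1]; print(c,"cap",np.round(rc),st[i],"z.117",np.round(onz(f,rc,.117),3),"z.123",np.round(onz(f,rc,.123),3))
    im=cv2.cvtColor(f["color"],cv2.COLOR_RGB2BGR)
    for n2 in("crate","bottle_center"):
        d=finder.regions_of(n2,c)
        for e in d[:1]:
            mm=e["region"].astype(np.uint8); print(n2,e["p"],mm.sum())
            cs,_=cv2.findContours(mm,0,2)
            cv2.drawContours(im,cs,-1,(0,0,255) if n2=="crate" else (255,0,0),1)
    y0,x0=(110,80) if c=="top" else (110,130)
    cv2.imwrite(f"pics/{c}1.png",cv2.resize(im[y0:y0+(190 if c=="top" else 280),x0:x0+(400 if c=="top" else 260)],None,fx=2,fy=2,interpolation=cv2.INTER_CUBIC))
E
```

```text
scene cap [148. 347.] [339 141  17  14 183] z.117 [0.567 0.227 0.117] z.123 [0.569 0.221 0.123]
scene cap [177. 337.] [329 170  18  15 205] z.117 [0.59  0.137 0.117] z.123 [0.592 0.132 0.123]
scene cap [225. 552.] [544 217  16  16 159] z.117 [1.026 0.267 0.117] z.123 [1.024 0.261 0.123]
scene cap [253. 219.] [215 249  10  10  79] z.117 [ 0.483 -0.163  0.117] z.123 [ 0.486 -0.165  0.123]
scene cap [291. 163.] [153 282  21  19 313] z.117 [ 0.441 -0.286  0.117] z.123 [ 0.444 -0.287  0.123]
scene cap [335. 211.] [200 325  23  22 386] z.117 [ 0.573 -0.305  0.117] z.123 [ 0.574 -0.306  0.123]
crate 0.96 3100
bottle_center 0.91 1101
top cap [  8. 520.] [513   2  14  12 131] z.117 [ 0.961 -0.488  0.117] z.123 [ 0.957 -0.483  0.123]
top cap [ 11. 121.] [114   4  15  14 181] z.117 [0.962 0.333 0.117] z.123 [0.958 0.33  0.123]
top cap [187. 226.] [214 176  24  23 402] z.117 [0.595 0.12  0.117] z.123 [0.594 0.119 0.123]
top cap [190. 465.] [453 180  24  21 404] z.117 [ 0.578 -0.315  0.117] z.123 [ 0.577 -0.312  0.123]
top cap [201. 178.] [167 191  23  22 390] z.117 [0.573 0.208 0.117] z.123 [0.572 0.207 0.123]
top cap [256. 374.] [369 251  12  11 107] z.117 [ 0.464 -0.139  0.117] z.123 [ 0.465 -0.138  0.123]
top cap [263. 458.] [445 253  27  20 445] z.117 [ 0.447 -0.291  0.117] z.123 [ 0.447 -0.288  0.123]
crate 0.89 6292
bottle_center 0.89 1110
```

View pics/top1.png

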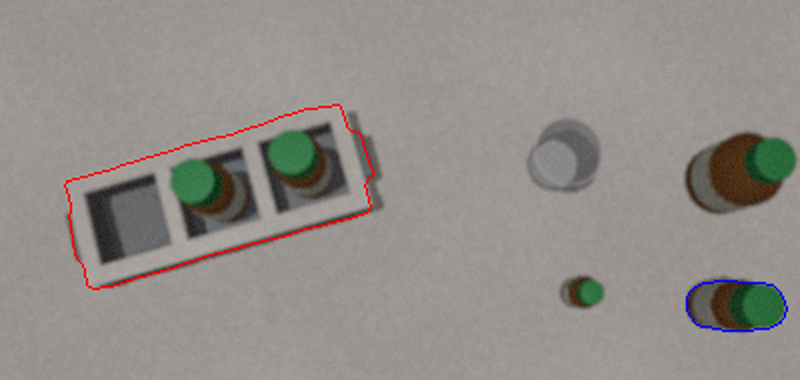

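View pics/scene1.png

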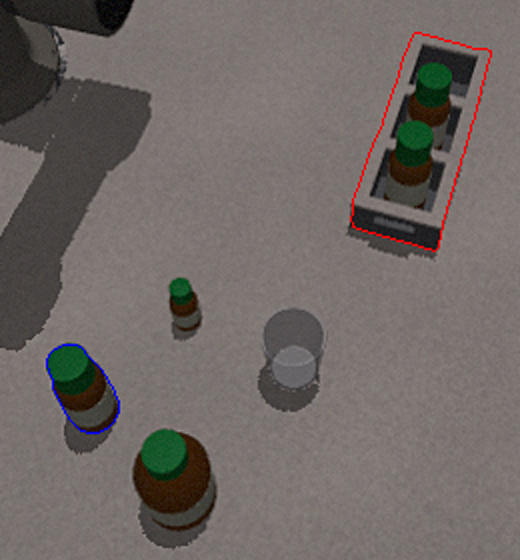

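```bash
cat > fit.py <<'E'
from h import *
from scipy.optimize import minimize
A=np.linspace(0,2*np.pi,48,endpoint=False)
def ring(x,y,z,r): return np.c_[x+r*np.cos(A),y+r*np.sin(A),np.full(48,z)]
def hull(f,P,s=4):
    m=np.zeros((420*s,560*s),np.uint8)
    h=cv2.convexHull(proj(f,P).astype(np.float32))
    cv2.fillConvexPoly(m,np.round((h+.5)*s-.5).astype(np.int32),1); return m
def capmask(f):
    hsv=cv2.cvtColor(f["color"],cv2.COLOR_RGB2HSV)
    return ((hsv[...,0]>45)&(hsv[...,0]<90)&(hsv[...,1]>90)&(hsv[...,2]>25)).astype(np.uint8)
def fitcap(fs,x0,y0,z0):
    S=[]
    for f in fs:
        m=capmask(f); n,l,st,ce=cv2.connectedComponentsWithStats(m)
        p=proj(f,[[x0,y0,z0+.117]])[0]
        i=1+min(range(n-1),key=lambda k:np.hypot(*(ce[k+1]-p))if st[k+1,4]>40 else 1e9)
        S.append(cv2.resize((l==i).astype(np.uint8),None,fx=4,fy=4,interpolation=cv2.INTER_NEAREST))
    def iou(v,j):
        P=np.r_[ring(v[0],v[1],z0+.099,.02),ring(v[0],v[1],z0+.135,.02)]
        h=hull(fs[j],P); return (h&S[j]).sum()/(h|S[j]).sum()
    o=[]
    for js in([0],[1],[0,1]):
        q=minimize(lambda v:-sum(iou(v,j) for j in js),[x0,y0],method="Nelder-Mead",options=dict(initial_simplex=[[x0,y0],[x0+.012,y0],[x0,y0+.012]],xatol=2e-4,fatol=1e-4))
        o.append((np.round(q.x,4),[round(float(iou(q.x,j)),3) for j in js]))
    return o
E
python3 - <<'E'
from fit import *
fs=[vision.grab_frame(c) for c in("scene","top")]
for nm,g in dict(loose=(.447,-.288,0),a=(.572,.206,.006),b=(.594,.119,.006)).items():
    for o in fitcap(fs,*g): print(nm,o)
# crate corners from top: minAreaRect of bright cover
f=fs[1]; e=finder.regions_of("crate","top")[0]["region"]
hsv=cv2.cvtColor(f["color"],cv2.COLOR_RGB2HSV)
g=cv2.resize(f["color"][150:260,100:280],None,fx=4,fy=4,interpolation=cv2.INTER_CUBIC)
cv2.imwrite("pics/topcrate.png",g[...,::-1])
E
```

```text
loose (array([ 0.4493, -0.289 ]), [0.9])
loose (array([ 0.4474, -0.2905]), [0.815])
loose (array([ 0.4483, -0.289 ]), [0.896, 0.814])
a (array([0.5738, 0.2084]), [0.932])
a (array([0.5702, 0.2049]), [0.845])
a (array([0.573 , 0.2077]), [0.913, 0.817])
b (array([0.5963, 0.1208]), [0.914])
b (array([0.5944, 0.1194]), [0.882])
b (array([0.5958, 0.1204]), [0.903, 0.864])
```

View pics/topcrate.png

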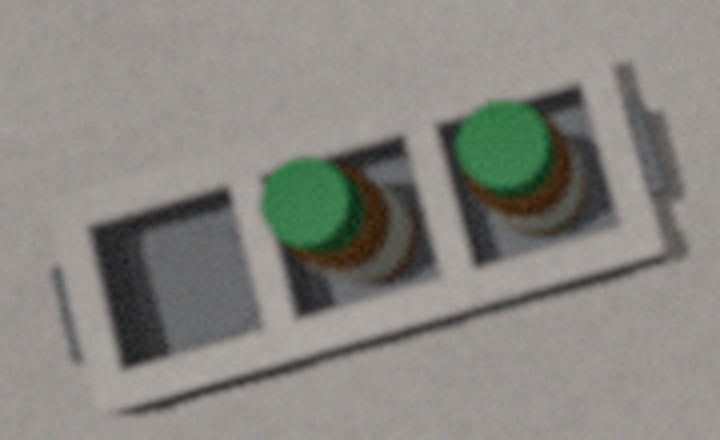

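The zoom shows the empty mouth with zoomed corners at (92,228), (228,188), (262,328) and (124,367). The two occupied mouths lie to its right. I'll turn these corners into positions.

```bash
python3 - <<'E'
from fit import *
from scipy.optimize import least_squares
f=vision.grab_frame("top"); fs=vision.grab_frame("scene")
pts={(0,0):0}
h=.037
C=[((92,228),(h,90+0),( 1, 1)),]
# crate frame: image up=+x, image left=+y
obs=[]
for yc,cs in((.09,[(92,228,1,1),(228,188,1,-1),(262,328,-1,-1),(124,367,-1,1)]),(0,[(405,138,1,-1),(438,277,-1,-1),(300,316,-1,1)]),(-.09,[(440,122,1,1),(580,86,1,-1),(620,225,-1,-1),(478,266,-1,1)])):
    for u,v,sx,sy in cs:
        rc=((v+.5)/4-.5+150,(u+.5)/4-.5+100)
        obs.append((onz(f,rc,.055)[:2],np.array([sx*h,yc+sy*h])))
W=np.array([o[0] for o in obs]);M=np.array([o[1] for o in obs])
def T(p,m): c,s=np.cos(p[2]),np.sin(p[2]); return m@np.array([[c,s],[-s,c]])+p[:2]
q=least_squares(lambda p:(T(p,M)-W).ravel(),[.59,.12,.25])
print("crate",q.x,np.degrees(q.x[2]),"res mm",np.round(1e3*np.sqrt((q.fun**2).reshape(-1,2).sum(1)),1))
print("cells",T(q.x,np.array([[0,.09],[0,0],[0,-.09]])))
# overlay on scene
im=cv2.cvtColor(fs["color"],cv2.COLOR_RGB2BGR); im=cv2.resize(im[110:250,280:400],None,fx=4,fy=4,interpolation=cv2.INTER_CUBIC)
for yc in(-.09,0,.09):
    P=T(q.x,np.array([[h,yc+h],[h,yc-h],[-h,yc-h],[-h,yc+h]]))
    p=proj(fs,np.c_[P,np.full(4,.055)])
    cv2.polylines(im,[np.round((p-[280,110])*4).astype(np.int32)],True,(0,0,255),1)
cv2.imwrite("pics/ov.png",im)
E
```

```text
crate [0.57102148 0.20476611 0.25233992] 14.458012511537502 res mm [2.5 2.2 2.  1.9 2.4 2.7 2.3 2.  1.9 1.4 1.8]
cells [[0.54855114 0.29191589]
 [0.57102148 0.20476611]
 [0.59349182 0.11761633]]
```

View pics/ov.png

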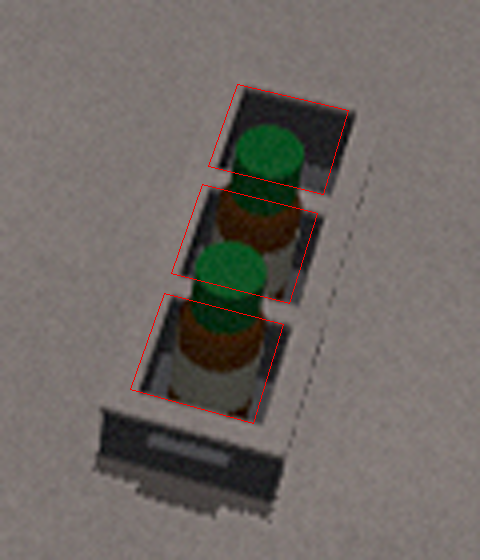

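The scene overlay agrees to about 2 mm, shifted in +x, so I'll use cell (0.550, 0.293) and yaw 14.4°. The loose bottle is at (0.4483, -0.2895).

```bash
cat > go.py <<'E'
import sys
from h import *
from scipy.spatial.transform import Rotation as Ro
def go(x,y,z,yaw=14.4):
    s=sensors.get_state();q=s["eef_rot"];R0=Ro.from_quat([q[1],q[2],q[3],q[0]])
    a=np.radians(yaw);Rt=Ro.from_matrix(np.array([[np.cos(a),np.sin(a),0],[np.sin(a),-np.cos(a),0],[0,0,-1]]))
    print("t",s["t"],"pos",np.round(s["position"],4),"xaxis",np.round(R0.as_matrix()[:,0],3),"F",np.round(s["contact_force"],1),"w",round(s["grip_width"],3))
    print("shift",np.round(R0.inv().apply(np.array([x,y,z])-s["position"]),4),"turn",np.round((R0.inv()*Rt).as_rotvec(),4))
go(*map(float,sys.argv[1:]))
E
python3 go.py .4483 -.2895 .23
```

```text
t 0.95 pos [ 0.2264 -0.4737  0.2313] xaxis [ 0.431 -0.902  0.   ] F [-0.6  0.4  0.5] w 0.998
shift [-0.0705 -0.2796  0.0013] turn [ 1.0000e-04 -1.0000e-04 -1.3763e+00]
```

send_rows([
  [0,-0.014,-0.056,0,0,0,-0.17],
  [0,-0.028,-0.112,0,0,0,-0.34],
  [0,-0.042,-0.168,0,0,0,-0.51],
  [0,-0.056,-0.224,0,0,0,-0.69],
  [0,-0.07,-0.28,0,0,0,-0.86],
])

```text
t: 1.58
position: [0.4502, -0.2885, 0.2315]
eef_rot: [0.0, 0.992, -0.129, 0.0]
contact_force: [1.0, -0.9, 0.0]
grip_width: 0.997
```

```bash
python3 go.py .4483 -.2895 .23
```

```text
t 1.575 pos [ 0.4502 -0.2885  0.2315] xaxis [ 0.967 -0.256  0.001] F [ 1.  -0.9  0. ] w 0.997
shift [-0.0016  0.0015  0.0015] turn [ 5.000e-04 -4.000e-04 -5.107e-01]
```

send_rows([
  [0,-0.0016,0.0015,0,0,0,-0.17],
  [0,-0.0016,0.0015,0,0,0,-0.34],
  [0,-0.0016,0.0015,0,0,0,-0.51],
  [0,-0.0016,0.0015,0,0,0,-0.51],
])

```text
t: 2.08
position: [0.4483, -0.2895, 0.2315]
eef_rot: [0.0, 0.992, 0.124, 0.0]
contact_force: [-0.5, -0.2, -0.2]
grip_width: 0.999
```

```bash
python3 go.py .4483 -.2895 .095; python3 - <<'E'
from h import *
f=vision.grab_frame("scene");save(f,"s2.png")
im=f["color"][200:380,100:280];cv2.imwrite("pics/s2.png",cv2.resize(im,None,fx=3,fy=3)[...,::-1])
E
```

```text
t 2.075 pos [ 0.4483 -0.2895  0.2315] xaxis [0.969 0.247 0.   ] F [-0.5 -0.2 -0.2] w 0.999
shift [ 0.000e+00 -1.000e-04  1.365e-01] turn [ 0.0006 -0.0002 -0.0021]
```

View pics/s2.png

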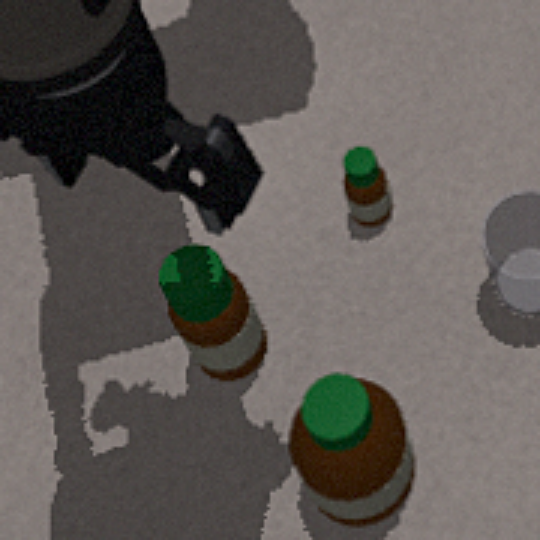

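The medium bottle's cap at zoom (192,280) is in the gripper's shadow, with the open fingers just above and behind it. I'll descend over it.

send_rows([
  [0,0,0,0.03,0,0,0],
  [0,0,0,0.06,0,0,0],
  [0,0,0,0.09,0,0,0],
  [0,0,0,0.115,0,0,0],
  [0,0,0,0.136,0,0,0],
])

```text
t: 2.75
position: [0.4481, -0.2896, 0.0945]
eef_rot: [0.0, 0.993, 0.121, 0.0]
contact_force: [-0.2, 0.1, 0.3]
grip_width: 0.996
```

send_rows([
  [0.2,0,0,0,0,0,0],
  [0.4,0,0,0,0,0,0],
  [0.7,0,0,0,0,0,0],
  [1,0,0,0,0,0,0],
  [1,0,0,0,0,0,0],
], force=50)

```text
t: 3.38
position: [0.4484, -0.2902, 0.0957]
eef_rot: [0.001, 0.993, 0.121, 0.0]
contact_force: [-3.2, 0.4, 6.3]
grip_width: 0.455
```

```bash
python3 go.py .4483 -.2895 .25; python3 - <<'E'
from h import *
f=vision.grab_frame("scene")
im=f["color"][200:380,100:280];cv2.imwrite("pics/s3.png",cv2.resize(im,None,fx=3,fy=3)[...,::-1])
E
```

```text
t 3.375 pos [ 0.4484 -0.2902  0.0957] xaxis [0.971 0.241 0.001] F [-3.2  0.4  6.3] w 0.455
shift [ 0.0002 -0.0004 -0.1543] turn [ 0.002  -0.0007 -0.0084]
```

View pics/s3.png

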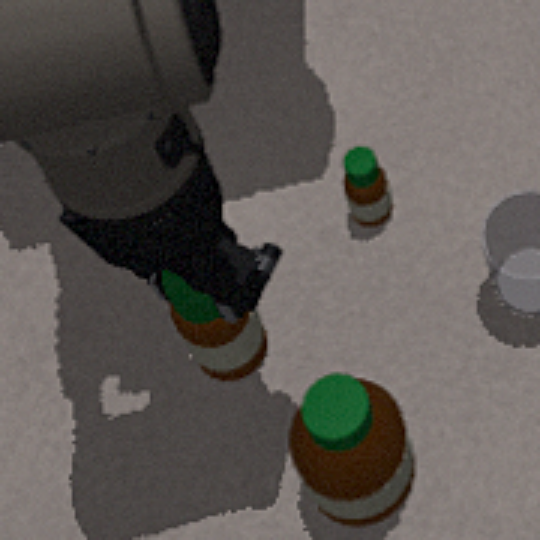

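The opening reads 0.455, about 38.7 mm, which fits the 40 mm cap. The bottle is still upright, so I'll lift it.

send_rows([
  [1,0,0,-0.015,0,0,0],
  [1,0,0,-0.045,0,0,0],
  [1,0,0,-0.09,0,0,0],
  [1,0,0,-0.135,0,0,0],
  [1,0,0,-0.18,0,0,0],
])

```text
t: 4.05
position: [0.448, -0.2894, 0.278]
eef_rot: [0.001, 0.993, 0.121, 0.001]
contact_force: [0.2, -0.6, -2.3]
grip_width: 0.461
```

```bash
python3 go.py .55 .293 .28; python3 - <<'E'
from h import *
f=vision.grab_frame("scene");save(f,"s4.png")
E
```

```text
t 4.05 pos [ 0.448  -0.2894  0.278 ] xaxis [0.971 0.241 0.001] F [ 0.2 -0.6 -2.3] w 0.461
shift [ 0.2391 -0.5408 -0.0029] turn [ 0.0023 -0.0014 -0.0084]
```

View pics/s4.png

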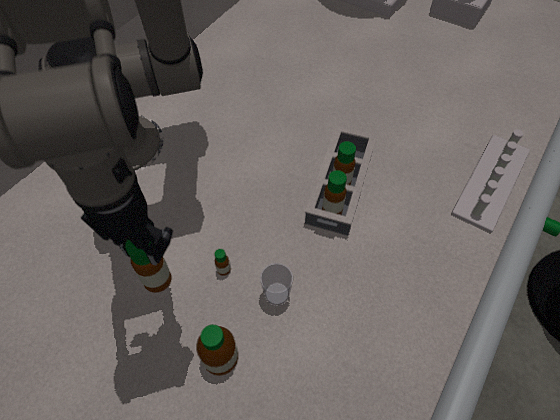

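The bottle is held and hangs upright at (150,268), and Fz of -2.3 N matches 0.25 kg. I'll carry it to the crate.

send_rows([
  [1,0.01,-0.022,-0.001,0,0,0],
  [1,0.03,-0.068,-0.002,0,0,0],
  [1,0.05,-0.113,-0.002,0,0,0],
  [1,0.07,-0.158,-0.002,0,0,0],
  [1,0.09,-0.204,-0.002,0,0,0],
])

```text
t: 4.72
position: [0.488, -0.0696, 0.2856]
eef_rot: [0.005, 0.993, 0.121, 0.005]
contact_force: [0.1, -0.4, -1.0]
grip_width: 0.456
```

send_rows([
  [1,0.02,-0.045,0,0,0,0],
  [1,0.04,-0.09,0,0,0,0],
  [1,0.06,-0.135,0,0,0,0],
  [1,0.08,-0.18,0,0,0,0],
  [1,0.1,-0.226,0,0,0,0],
])

```text
t: 5.35
position: [0.5307, 0.1756, 0.2845]
eef_rot: [0.005, 0.993, 0.121, 0.005]
contact_force: [0.3, 0.4, -1.7]
grip_width: 0.454
```

```bash
python3 go.py .55 .293 .28
```

```text
t 5.35 pos [0.5307 0.1756 0.2845] xaxis [0.971 0.24  0.009] F [ 0.3  0.4 -1.7] w 0.454
shift [ 0.047  -0.1094  0.0037] turn [ 0.0113 -0.009  -0.0087]
```

send_rows([
  [1,0.018,-0.04,0.001,0.005,-0.004,-0.004],
  [1,0.034,-0.08,0.003,0.0113,-0.009,-0.008],
  [1,0.047,-0.109,0.004,0.0113,-0.009,-0.0087],
  [1,0.047,-0.1094,0.004,0.0113,-0.009,-0.0087],
])

```text
t: 5.85
position: [0.5495, 0.2952, 0.2793]
eef_rot: [-0.0, 0.992, 0.127, -0.0]
contact_force: [0.6, -0.5, -1.9]
grip_width: 0.455
```

```bash
python3 go.py .55 .293 .10; python3 - <<'E'
from fit import *
s=sensors.get_state()
fs=[vision.grab_frame(c) for c in("scene","top")]
for f,n,(y,x) in zip(fs,("scene","top"),((60,230),(120,50))):
    im=f["color"][y:y+190,x:x+260];cv2.imwrite(f"pics/{n}5.png",cv2.resize(im,None,fx=3,fy=3)[...,::-1])
E
```

```text
t 5.85 pos [0.5495 0.2952 0.2793] xaxis [ 0.968  0.251 -0.001] F [ 0.6 -0.5 -1.9] w 0.455
shift [1.000e-04 2.300e-03 1.793e-01] turn [-0.0006  0.0006  0.0028]
```

View pics/scene5.png

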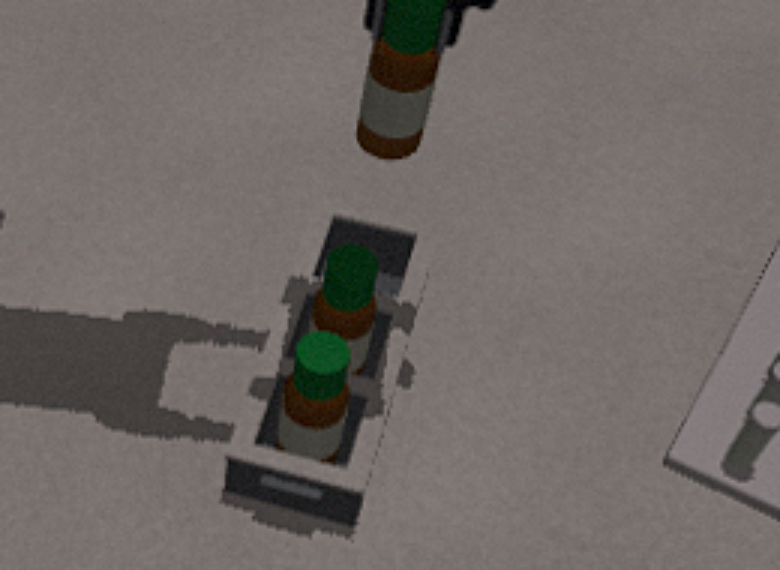

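View pics/top5.png

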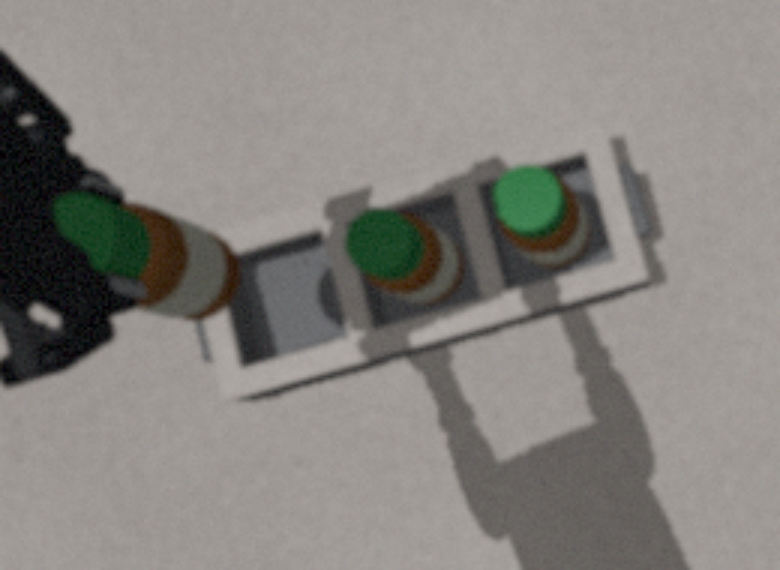

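```bash
python3 - <<'E'
from fit import *
fs=[vision.grab_frame(c) for c in("scene","top")]
x,y,z=.5495,.2952,.1836
for f,n,(y0,x0) in zip(fs,("scene","top"),((60,230),(120,50))):
    im=cv2.resize(f["color"][y0:y0+190,x0:x0+260],None,fx=3,fy=3)[...,::-1].copy()
    for zz,r in((0,.025),(.086,.025),(.099,.02)):
        p=proj(f,ring(x,y,z+zz,r)); cv2.polylines(im,[np.round((p-[x0,y0]+.5)*3).astype(np.int32)],True,(0,0,255),1)
    cv2.imwrite(f"pics/{n}6.png",im)
E
```

```text
(no output)
```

View pics/scene6.png

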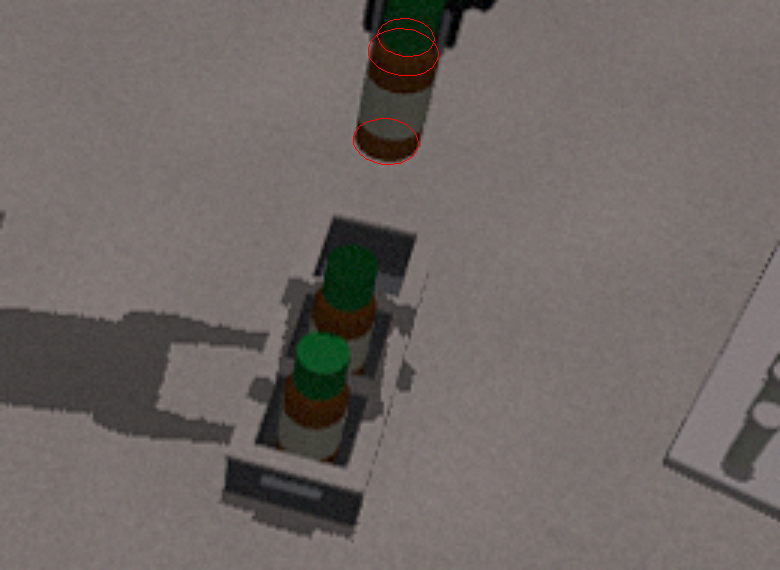

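View pics/top6.png

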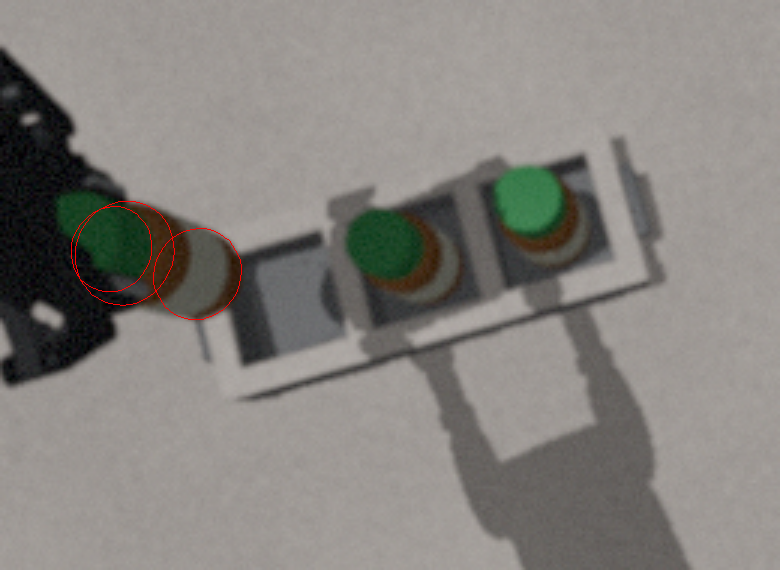

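The projected bottle rings match both views to 2–3 mm, with the same top-camera offset as the crate, so it's hanging straight. I'll lower it.

send_rows([
  [1,0,0.002,0.03,0,0,0],
  [1,0,0.002,0.06,0,0,0],
  [1,0,0.002,0.09,0,0,0],
  [1,0,0.002,0.11,0,0,0],
  [1,0,0.002,0.115,0,0,0],
])

```text
t: 6.68
position: [0.55, 0.2889, 0.1642]
eef_rot: [0.0, 0.992, 0.124, -0.001]
contact_force: [-0.5, -0.4, -2.3]
grip_width: 0.457
```

```bash
python3 go.py .55 .293 .1025; python3 - <<'E'
from fit import *
fs=[vision.grab_frame(c) for c in("scene","top")]
for f,n,(y,x) in zip(fs,("scene","top"),((80,270),(120,50))):
    im=f["color"][y:y+180,x:x+240];cv2.imwrite(f"pics/{n}7.png",cv2.resize(im,None,fx=3,fy=3)[...,::-1])
E
```

```text
t 6.675 pos [0.55   0.2889 0.1642] xaxis [ 0.969  0.246 -0.002] F [-0.5 -0.4 -2.3] w 0.457
shift [ 0.0012 -0.004   0.0617] turn [ 0.0006  0.0023 -0.0023]
```

View pics/scene7.png

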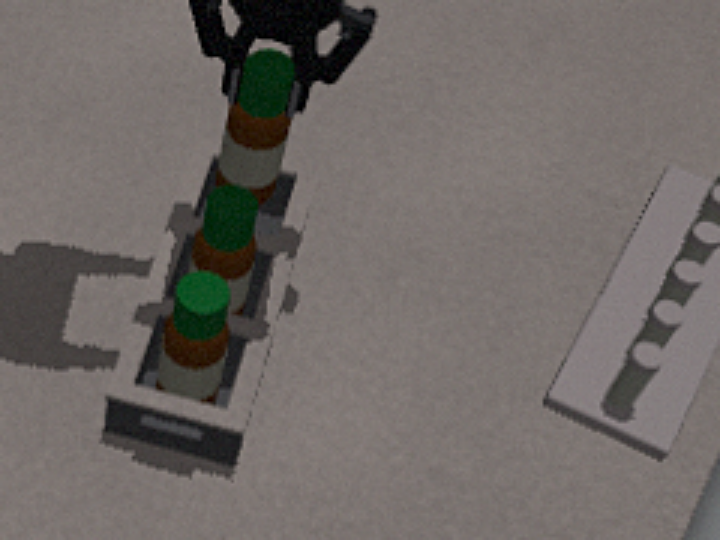

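View pics/top7.png

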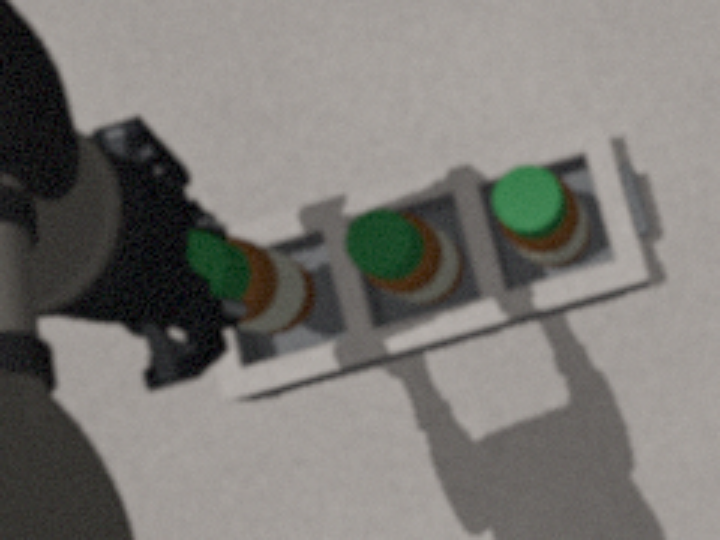

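The bottle is over the mouth and about 4 mm low in y. I'll correct that before it enters, then lower it gently.

send_rows([
  [1,0.001,-0.004,0,0,0,0],
  [1,0.001,-0.004,0.008,0,0.002,0],
  [1,0.001,-0.004,0.02,0,0.002,0],
  [1,0.001,-0.004,0.035,0,0.002,0],
  [1,0.001,-0.004,0.048,0,0.002,0],
])

```text
t: 7.4
position: [0.5502, 0.2934, 0.1158]
eef_rot: [0.0, 0.992, 0.124, 0.0]
contact_force: [0.5, 0.3, -2.2]
grip_width: 0.455
```

```bash
python3 go.py .55 .293 .1017
```

```text
t 7.4 pos [0.5502 0.2934 0.1158] xaxis [0.969 0.247 0.001] F [ 0.5  0.3 -2.2] w 0.455
shift [-0.0003  0.0004  0.0141] turn [ 0.0004 -0.0007 -0.0019]
```

send_rows([
  [1,0,0,0.004,0,0,0],
  [1,0,0,0.008,0,0,0],
  [1,0,0,0.011,0,0,0],
  [1,0,0,0.013,0,0,0],
  [1,0,0,0.014,0,0,0],
])

```text
t: 8.02
position: [0.5503, 0.2935, 0.1019]
eef_rot: [0.0, 0.992, 0.124, 0.001]
contact_force: [0.3, -0.5, -2.1]
grip_width: 0.456
```

```bash
python3 go.py .55 .293 .1017
```

```text
t 8.025 pos [0.5503 0.2935 0.1019] xaxis [0.969 0.247 0.001] F [ 0.3 -0.5 -2.1] w 0.456
shift [-0.0004  0.0004  0.0002] turn [ 0.0004 -0.0011 -0.0019]
```

Not touching yet, so I'll keep going in 1 mm steps.

send_rows([
  [1,0,0,0.001,0,0,0],
  [1,0,0,0.002,0,0,0],
  [1,0,0,0.002,0,0,0],
])

```text
t: 8.4
position: [0.5504, 0.2936, 0.1017]
eef_rot: [-0.0, 0.992, 0.124, 0.001]
contact_force: [-4.4, -1.3, 8.4]
grip_width: 0.458
```

Contact: Fz rose to +8.4 N at TCP z 0.1017, as predicted. I'll ease off and open.

send_rows([
  [0.45,0,0,0,0,0,0],
  [0.3,0,0,0,0,0,0],
  [0.1,0,0,0,0,0,0],
  [0,0,0,0,0,0,0],
  [0,0,0,0,0,0,0],
])

```text
t: 9.02
position: [0.5504, 0.2936, 0.1016]
eef_rot: [-0.0, 0.992, 0.124, 0.001]
contact_force: [-0.6, 0.5, -0.8]
grip_width: 1.003
```

```bash
python3 go.py .55 .293 .26; python3 - <<'E'
from fit import *
f=vision.grab_frame("scene")
y,x=80,270
im=f["color"][y:y+180,x:x+240];cv2.imwrite(f"pics/s8.png",cv2.resize(im,None,fx=3,fy=3)[...,::-1])
E
```

```text
t 9.025 pos [0.5504 0.2936 0.1016] xaxis [0.969 0.247 0.002] F [-0.6  0.5 -0.8] w 1.003
shift [-0.0002  0.0005 -0.1584] turn [ 0.0002 -0.002  -0.0018]
```

View pics/s8.png

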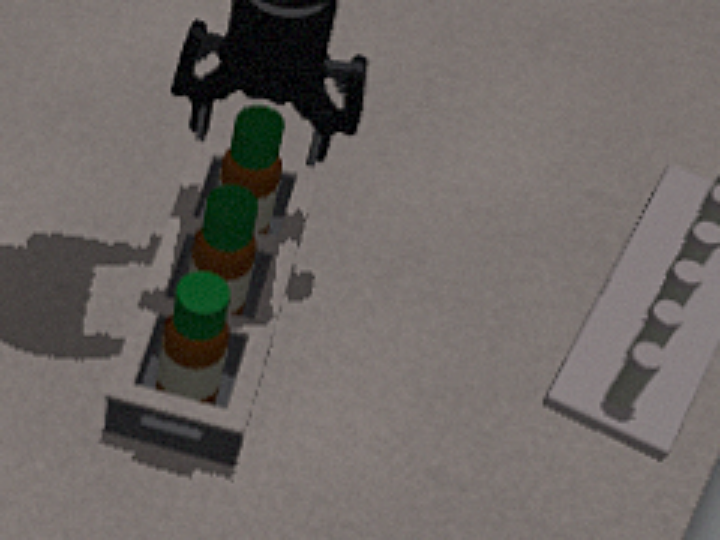

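The fingers are open and clear of the cap (258,135), and all three bottles stand in a row. I'll retreat straight up.

send_rows([
  [0,0,0,-0.015,0,0,0],
  [0,0,0,-0.05,0,0,0],
  [0,0,0,-0.09,0,0,0],
  [0,0,0,-0.13,0,0,0],
  [0,0,0,-0.16,0,0,0],
])

```text
t: 9.7
position: [0.5503, 0.2937, 0.265]
eef_rot: [-0.0, 0.992, 0.124, 0.003]
contact_force: [0.4, 0.3, 0.3]
grip_width: 0.998
```

send_rows([
  [0,-0.03,0.02,0,0,0,0],
  [0,-0.07,0.05,0,0,0,0],
  [0,-0.1,0.07,0,0,0,0],
  [0,-0.1,0.07,0,0,0,0],
])

```text
t: 10.2
position: [0.4697, 0.2, 0.2662]
eef_rot: [-0.0, 0.992, 0.124, 0.004]
contact_force: [0.1, 0.2, 0.2]
grip_width: 1.002
```

```bash
python3 - <<'E'
from fit import *
fs=[vision.grab_frame(c) for c in("scene","top")]
for nm,g in dict(loose=(.55,.293,.006),a=(.572,.206,.006),b=(.594,.119,.006)).items():
    print(nm,fitcap(fs,*g)[0])
for f,n in zip(fs,("scene","top")): save(f,n+"9.png")
E
```

```text
loose (array([0.5521, 0.2952]), [0.886])
a (array([0.5739, 0.2076]), [0.915])
b (array([0.5963, 0.1208]), [0.925])
```

View pics/scene9.png

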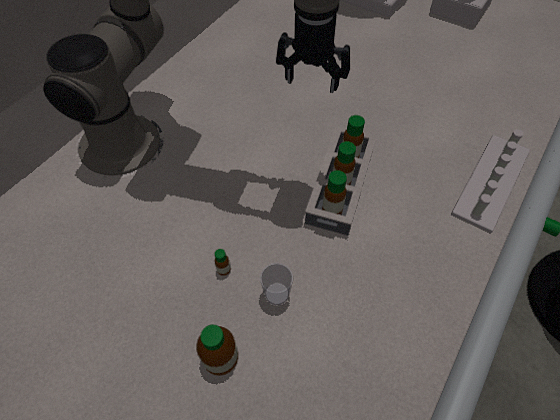

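View pics/top9.png

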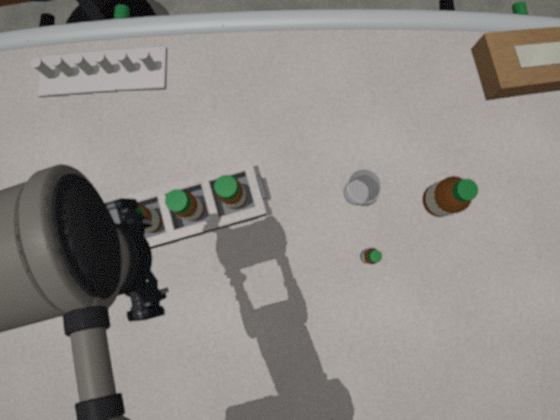

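All three caps stand in line in the scene view at (356,123), (347,149) and (337,180). The gripper is clear of everything, so I'm handing in.

```bash
python3 -c "
from plant import r
print(r.job_done())"
```

```text
the job is handed in; nothing more can be done
None
```

I gripped the matching medium amber bottle by its cap and lowered it upright into the empty cell, at the +y end of the crate. It met the cell floor with about 8 N at the predicted height. I then released it, backed the arm clear and handed the job in at about 10.3 s. `job_done` gives no verdict, so I can't say how it was judged.

- **Loaded bottle:** the last scene-camera fit put it at (0.552, 0.295), within about 3 mm of the cell centre.
- **Other two bottles:** they were within about 1 mm of where the scene camera first had them.
- **After release:** the force reading returned to about zero, and all three bottles looked upright in the last scene picture.
- **Disagreement:** the two cameras differed by 2–4 mm in the position fits, which is small against the 12 mm clearance on each side.
- **Not checked:** in the last top view the arm partly hid the loaded bottle, so its final position rests on the scene camera alone.

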